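# Unlatch the sample chamber and hold its gate wide

### The job

Open the spectrometer's sample chamber for a colleague who needs both hands for the samples: first pinch the green catch on the roof fully together between the fingers, and after it the blue one in the same way; they stay squeezed. Then take the gate by its orange upright handle, swing it out past the half-way detent to at least 70 degrees open, and finish still gripping the handle, holding the gate steady there against its closing spring. Leave the bottle, jar and beaker beside the chamber standing where they are.

Things in the scene. Friction and masses are not known exactly. Their poses are not given: they have to be found in the camera images.
- chamber: white sample chamber with a green side, 270 mm wide (y), 200 mm deep (x), roof 140 mm above the table; fixed to the table. Origin on the table at the middle of its front face; x points into the chamber, away from its front, y towards the gate's hinge, z up. A steel apron 8 mm high reaches 120 mm out in front of the face
- hinge (a point): point on the gate's vertical hinge axis at roof height (z 140 mm); axes are the chamber's. It lies at chamber x -6 mm, y +120 mm
- gate (a joint): opening angle of the gate in rad: 0 shut, stop at 1.7. It swings outward from the front face, clockwise seen from above. A sprung ball detent at about 0.6 (felt from 0.5 to 0.7) resists with about 4 N at the handle; a closing spring adds 1 N at the handle when shut, 3 N when wide. Let go, the gate falls back to the detent or shut. While a catch is unsqueezed it is locked
- handle_grip (a point): grip point of the gate's handle: an orange upright round post, diameter 16 mm, its top 24 mm above this point (202 mm above the table), free above a bracket at 127 mm. Gate shut: 46 mm in front of the hinge axis (chamber -x) and 140 mm from it along the gate (chamber -y). The axes turn with the gate
- gate_edge (a point): middle of the gate's free edge, 77 mm above the table. The gate is a grey panel with black window, 240 mm wide, 12 mm thick, 22 to 132 mm above the table, with two brass lugs on its top edge (to 165 mm) that the catch bolts hold
- green_grip (a point): middle of the green squeeze catch, 26 mm above the roof, midway between its fixed post (-y) and sliding tab (+y) when unsqueezed: green upright plates 28 mm (x) by 10 mm (y), tops 42 mm above the roof, outer faces 58 mm apart along y, 42 mm when squeezed (only the tab moves). Axes as the chamber's. The catches are 110 mm apart along chamber y; which is on which side varies
- green_tab (a joint): travel of the green tab in m: 0 out (bolt in front of the gate's brass lug, gate locked), 0.016 fully squeezed against its stop. It slides with about 5 N of friction and stays where it is left; the bolt clears the lug from about 0.011
- blue_grip (a point): middle of the blue squeeze catch, 26 mm above the roof, midway between its fixed post (-y) and sliding tab (+y) when unsqueezed: blue upright plates 28 mm (x) by 10 mm (y), tops 42 mm above the roof, outer faces 58 mm apart along y, 42 mm when squeezed (only the tab moves). Axes as the chamber's. The catches are 110 mm apart along chamber y; which is on which side varies
- blue_tab (a joint): travel of the blue tab in m: 0 out (bolt in front of the gate's brass lug, gate locked), 0.016 fully squeezed against its stop. It slides with about 5 N of friction and stays where it is left; the bolt clears the lug from about 0.011
- bottle_mid (a point): amber bottle with black cap, 60 mm wide, 140 mm high, to the right of the chamber (its -y side); to be left alone; this point is on its axis, half-way up
- jar_mid (a point): clear jar with red cap, 64 mm wide, 85 mm high, to the right of the chamber; to be left alone; this point is on its axis, half-way up
- beaker_mid (a point): white beaker, 72 mm wide, 95 mm high, to the left of the chamber (its +y side); to be left alone; this point is on its axis, half-way up
Not all that is in view belongs to the job. What is shaped like the part that bears jar_mid but purple is not meant.

How it is judged:
On the way, in this order (a step that is already met when the one before it is completed fails the run):
1. the green catch is squeezed home, the fingers on both its tab and its post (value of joint green_tab above 0.013 m and contact force between the fingers and green_tab above 1 N and contact force between the fingers and catch_green_c1 above 1 N), for 0.1 s.
2. then the blue catch is squeezed home, the fingers on both its tab and its post (value of joint blue_tab above 0.013 m and contact force between the fingers and blue_tab above 1 N and contact force between the fingers and catch_blue_c1 above 1 N), for 0.1 s.
3. the gate is swung past its detent (value of joint gate above 0.8 rad), for 0.05 s.
At the end, for the whole second after the job is handed in: The gate stands at least 1.15 rad (66 degrees) open and still (under 0.1 rad/s), held by fingers that press on its handle with more than 1 N, with both catches still squeezed (over 12 mm of their 16 mm); bottle, jar and beaker within 30 mm of where they stood and upright (value of joint gate above 1.15 rad and velocity of joint gate between -0.1 and 0.1 rad/s and (contact force between the fingers and gate_c5 above 1 N or contact force between the fingers and gate_c4 above 1 N) and value of joint each of green_tab, blue_tab above 0.012 m and distance of each of bottle_mid, jar_mid, beaker_mid from where it was at the start of the episode below 0.03 m and angle between each of bottle_mid, jar_mid, beaker_mid's own z axis and vertical below 0.2 rad); the arm keeps its last pose, push and grip.
It fails at once if the blue catch is released before the green one (value of joint blue_tab above 0.009 m and value of joint green_tab below 0.009 m).
It fails at once if the bottle is knocked over or pushed away (distance of bottle_mid from where it was at the start of the episode above 0.03 m or angle between bottle_mid's own z axis and vertical above 0.3 rad).
It fails at once if the jar is knocked over or pushed away (distance of jar_mid from where it was at the start of the episode above 0.03 m or angle between jar_mid's own z axis and vertical above 0.3 rad).
It fails at once if the beaker is knocked over or pushed away (distance of beaker_mid from where it was at the start of the episode above 0.03 m or angle between beaker_mid's own z axis and vertical above 0.3 rad).
It also fails if it takes over 58 s, if anything falls off the work surface, if the arm or the gripper's body presses on something with over 40 N, if the wrist force passes 120 N, or if a joint passes its speed limit or range.

### The arm

A 6-joint arm with a two-finger parallel gripper is mounted at the origin on the work surface. World frame = base frame: x ahead of the robot, y to its left, z up, the work surface at z = 0. Lengths are in m, angles in rad, forces in N, time in s.
With the tool pointing down it reaches from about 0.35 to 0.85 m from the base axis. Payload 8.1 kg.
Tool frame: the origin (TCP) lies on the mounting face of the last link; the fingertips stand 186 mm ahead of it and the grasp point (between the pads) lies 167 mm ahead of it (grip_point_offset is the distance from the TCP to the grasp point, in m); z points along the fingers, y is the direction in which the jaws open and shut (so a half turn about z gives the same grasp; the last joint's range is limited). The gripper opens to 93 mm and grips with 3 to 60 N. Pads are 15 mm wide; open, the fingers measure 128 mm over their backs; the gripper's body (75 mm by 188 mm) begins 65 mm behind the grasp point.
Start: joints at [-1.263, 0.13, 1.488, -0, 1.523, -0.085], TCP at [0.23, -0.554, 0.405] pointing down, gripper open.
Joint ranges: [-2.96, 2.96], [-0.89, 2.26], [0.02, 2.5], [-1.34, 4.48], [0, 2.73], [-2.66, 2.66]. Speed limits (rad/s): [2.39, 2.39, 2.79, 3.14, 3.14, 3.14].

### API

Orientations are given as a rotation vector (axis times angle).
In Python, from plant import read_state, read_camera, close_job, grip_point_offset gives the robot as it stands.
- The arm moves only by the shell command python3 -m creep 'ROWS' [OPENING] [FORCE]. ROWS is JSON, a list of rows, each a list of 2 entries, a list of its own where there are three numbers: the shift along the tool's x, y, z in cm, then the turn, a rotation vector about the tool's x, y, z in degrees. In form: [[[tx, ty, tz], [rx, ry, rz]], ...]. A call has 1 to 12 rows; each row shifts and turns the commanded pose from where the row before left it, along the tool's axes as they then stand; what a row does not reach is not made up. A row lasts 1/12 s, in which the tool goes at most 41.7 mm and 7.16 degrees, less where a joint would pass 70% of its speed; a pose out of reach is approached as far as the arm can. A call is refused whole if a number of a shift passes 4.17 or a number of a turn 7.16, either way. A call with a gripper value outside its range is refused whole. OPENING is the opening in per cent of the stroke, from 0 (shut) to 100 (fully open), set as the call begins (- or left out, the last holds). The fingers move at their own pace and stop on an object; FORCE is the grip in N (left out, the last holds). Time passes only in rows, so rows that do not move let the fingers close. It gives the time, the measured TCP pose, the force and the opening at its end, in the units of the state.
- read_state(): the state, without advancing time (a new reading comes with each control period).
- read_camera(name): name is "scene" or "side" or "wrist"; returns a dict with "img" (400x640x3 uint8, red, green, blue), "K" (3x3 intrinsics, pixels), "T" (4x4, takes a point from camera to world coordinates). Camera axes: x right, y down, z forward; pixel columns grow to the right and rows downward; lengths in m; the calibration is good to about 2 mm. A picture is of the moment at which its call begins. There is no depth.
- close_job(): hands the job in, once; it reports no verdict.
The state is a dict: "t": time; "q": joint angles; "dq": joint speeds; "joint_torque": joint torques, N m; "tool_pos": TCP position; "orientation": TCP orientation; "force": force on the tool from outside, world axes, zero at the start; "wrist_torque": the same for the moment, N m; "opening": finger opening in m.
Only numpy, scipy, OpenCV 4.12 (cv2) and the standard library are available. Lean on these libraries where they do the work, as an engineer would, in place of code of your own. Each camera call takes 0.05 s, during which the arm holds its last target.

## Working session

There is one attempt and no reset: what is moved stays moved. The work goes in short steps, Python scripts to look and compute and a shell command to move; the robot and the scene stay as the last step left them, time stands still between calls to the robot, and variables do not carry over. Pictures are saved under pics/ and viewed, and the job is handed in when it is done.

```bash
ls; mkdir -p pics
python3 - <<'E'
from plant import *
import cv2
s=read_state()
for k in s: print(k,s[k])
print(grip_point_offset)
for n in ["scene","side","wrist"]:
    c=read_camera(n); cv2.imwrite(f"pics/{n}0.png",c["img"][:,:,::-1]); print(n,c["K"].tolist(),c["T"].round(4).tolist())
E
```

```text
pics
t 0.0
q [-1.26339277e+00  1.31154842e-01  1.48927789e+00  8.81436991e-06
  1.52298580e+00 -8.54147198e-02]
dq [-6.97237825e-05 -1.06128003e-03  3.66735432e-04  6.82367437e-04
 -8.24463850e-04  6.39763861e-04]
joint_torque [-1.51484499e-03 -5.59852660e+01 -4.91756630e+01  7.68189062e-02
  3.51249729e-02 -1.04710202e-04]
tool_pos [ 0.22962116 -0.55407715  0.40369167]
orientation [-3.07941070e+00 -6.12722971e-01  3.03769496e-04]
force [0.01431052 0.25884136 0.08974476]
wrist_torque [-0.01593352 -0.03007954 -0.00197793]
opening 0.09299991401136959
0.1673
scene [[487.5815626143889, 0.0, 322.33420761255286], [0.0, 487.5815626143889, 202.15847392770831], [0.0, 0.0, 1.0]] [[-0.6494, 0.6234, -0.4355, 1.2152], [0.7603, 0.5205, -0.3887, 0.4803], [-0.0156, -0.5835, -0.812, 1.2042], [0.0, 0.0, 0.0, 1.0]]
side [[404.11759231412185, 0.0, 323.07563460303226], [0.0, 404.11759231412185, 198.68929102130235], [0.0, 0.0, 1.0]] [[-0.9418, -0.2436, 0.2317, 0.3617], [-0.3355, 0.6372, -0.6939, 0.7997], [0.0214, -0.7312, -0.6818, 0.954], [0.0, 0.0, 0.0, 1.0]]
wrist [[353.46755462861904, 0.0, 322.34400140173744], [0.0, 353.46755462861904, 205.2520764141339], [0.0, 0.0, 1.0]] [[0.3823, -0.8849, -0.266, 0.3026], [-0.924, -0.3666, -0.1083, -0.5234], [-0.0017, 0.2872, -0.9579, 0.3826], [0.0, 0.0, 0.0, 1.0]]
```

View pics/scene0.png

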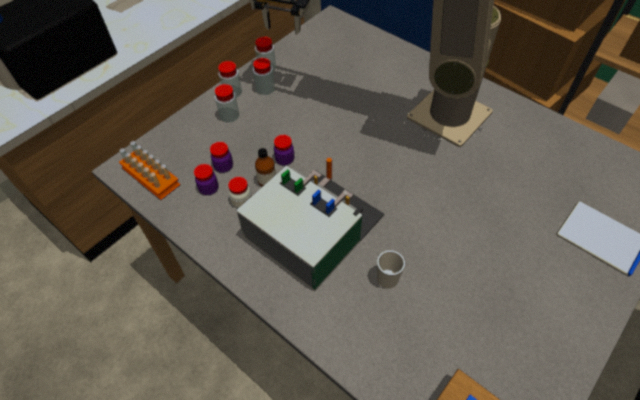

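View pics/side0.png

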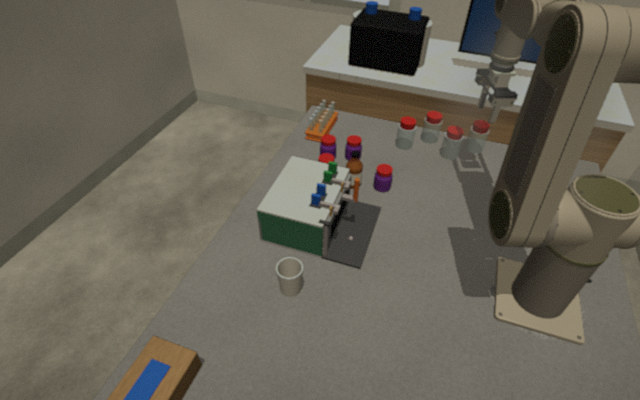

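View pics/wrist0.png

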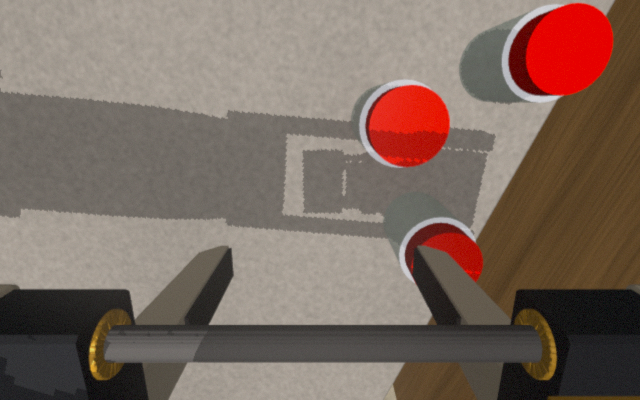

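The scene picture shows the white chamber near (300,225), with the green catch at (292,180), the blue catch at (323,202), the orange post at (329,167) and the beaker at (390,267). The amber bottle is at (265,165) and the jar beside the chamber at (238,190). The candidates for "jar" are the clear one at (238,190), the purple ones at (206,180), (221,157) and (284,150), and the four clear jars at (225..265, 45..105). I take (238,190), because it is clear and stands right of the chamber. I'll enlarge it to confirm.

Run:
```python
import cv2
a=cv2.imread("pics/scene0.png")[130:300,190:420]; cv2.imwrite("pics/scene0c.png",cv2.resize(a,None,fx=3.4,fy=3.4,interpolation=cv2.INTER_CUBIC))
a=cv2.imread("pics/side0.png")[125:305,230:410]; cv2.imwrite("pics/side0c.png",cv2.resize(a,None,fx=3.3,fy=3.3,interpolation=cv2.INTER_CUBIC))
```

```text
(no output)
```

View pics/scene0c.png

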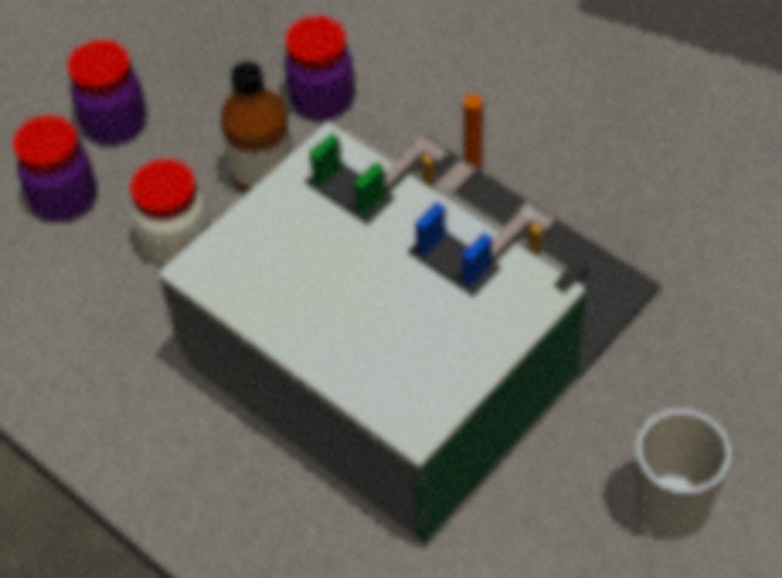

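View pics/side0c.png

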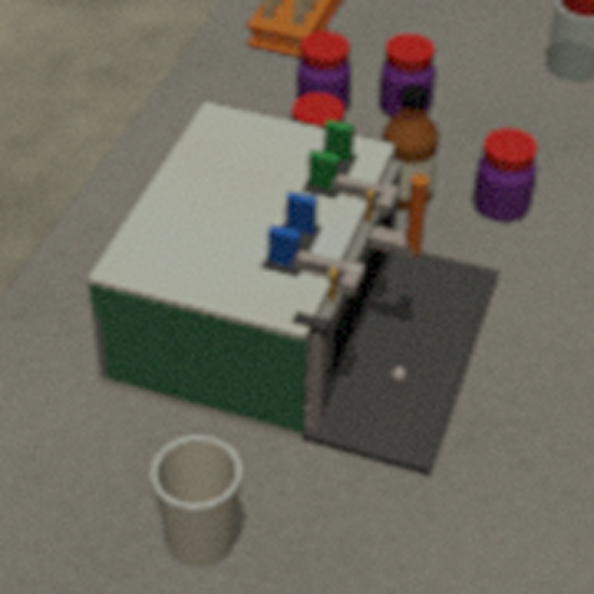

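```bash
cat > h.py <<'E'
import numpy as np, cv2
from scipy.optimize import least_squares
from scipy.spatial.transform import Rotation as R
def proj(c,P):
    T=c["T"]; p=(np.atleast_2d(P)-T[:3,3])@T[:3,:3]; p=p/p[:,2:]; return (p@c["K"].T)[:,:2]
def ray(c,uv,z):
    d=c["T"][:3,:3]@np.linalg.solve(c["K"],[uv[0],uv[1],1]); o=c["T"][:3,3]; return o+d*(z-o[2])/d[2]
E
python3 - <<'E'
from h import *
from plant import *
cs={n:read_camera(n) for n in("scene","side")}
sc=lambda l:np.array(l)/3.4+[190,130]
sd=lambda l:np.array(l)/3.3+[230,125]
A=[(0,-.135,.14),(.2,-.135,.14),(.2,.135,.14),(0,.135,.14),(.2,.135,0)]
a=sc([(333,122),(162,273),(422,465),(583,287),(424,542)])
B=A+[(0,.135,0)]
b=sd([(394,148),(205,102),(92,285),(307,333),(102,380),(305,437)])
b=b[[0,1,2,3,4,5]]
HX=[(-.006-.046,.12-.14,.202)]
ha=sc([(473,98)]);hb=sd([(420,175)])
ga=sc([(326,142),(371,171),(431,211),(478,240)])
gb=sd([(340,126),(324,156),(301,198),(285,231)])
def W(p,L):
    L=np.array(L);c,s=np.cos(p[2]),np.sin(p[2]);return L@np.array([[c,s,0],[-s,c,0],[0,0,1]])+[p[0],p[1],0]
def f(p):
    gx,gy=p[3:5]
    G=[(gx,gy-.024,.182),(gx,gy+.024,.182),(gx,gy+.086,.182),(gx,gy+.134,.182)]
    r=[proj(cs["scene"],W(p,A))-a,proj(cs["side"],W(p,B))-b,proj(cs["scene"],W(p,HX))-ha,proj(cs["side"],W(p,HX))-hb,proj(cs["scene"],W(p,G))-ga,proj(cs["side"],W(p,G))-gb]
    return np.vstack(r).ravel()
best=min((least_squares(f,[.5,-.1,y,.04,-.055],loss='soft_l1') for y in np.arange(-3,3,.7)),key=lambda r:r.cost)
p=best.x;print(p.round(4),best.cost);print(f(p).reshape(-1,2).round(1).tolist())
gx,gy=p[3:5]
for n,L in dict(green=(gx,gy,.166),blue=(gx,gy+.11,.166),hinge=(-.006,.12,.14),handle=(-.052,-.02,.178)).items(): print(n,W(p,[L])[0].round(4))
s=lambda u:sc([u])[0]; 
print("bottlecap",ray(cs["scene"],s((247,74)),.14),"jar",ray(cs["scene"],s((164,186)),.085),"beaker",ray(cs["scene"],s((683,450)),.095),"purple",ray(cs["scene"],s((316,40)),.085))
E
```

```text
[ 0.605  -0.0589  0.0181  0.045  -0.0695] 12.768964868941321
[[-1.1, -1.9], [-0.8, -1.5], [0.1, -1.5], [1.4, -1.4], [1.0, 0.7], [-0.1, -1.5], [-0.6, -0.5], [-1.5, -2.5], [-0.5, 0.2], [-0.4, 0.9], [-0.8, 0.7], [0.4, -0.8], [-0.1, 0.8], [0.1, -0.5], [0.2, -0.3], [0.4, -0.5], [0.8, 0.3], [-0.4, -0.7], [-0.4, -0.6], [-0.0, -0.6], [-0.6, -0.2]]
green [ 0.6512 -0.1276  0.166 ]
blue [ 0.6492 -0.0176  0.166 ]
hinge [0.5968 0.0609 0.14  ]
handle [ 0.5533 -0.0799  0.178 ]
bottlecap [ 0.6183919  -0.27982974  0.14      ] jar [ 0.72425279 -0.28405446  0.085     ] beaker [0.65213492 0.20804125 0.095     ] purple [ 0.51758512 -0.29958463  0.085     ]
```

```bash
cat >> h.py <<'E'
def togo(s,grip,yaw,off=.1673):
    """total shift (cm, tool axes AFTER the turn) and turn (deg, tool axes) to put grasp point at grip, tool down, tool x at yaw"""
    Rt=R.from_rotvec(s["orientation"]); Rg=R.from_euler('z',yaw)*R.from_euler('x',np.pi)
    tcp=np.array(grip)+[0,0,off]
    d=tcp-s["tool_pos"]
    print("t",round(s["t"],2),"turn",np.degrees((Rt.inv()*Rg).as_rotvec()).round(2),"shift after turn cm",(Rg.inv().apply(d)*100).round(2),"shift now",(Rt.inv().apply(d)*100).round(2),"op",round(s["opening"],4),"F",np.round(s["force"],1))
E
python3 -m creep '[[[0,0,-1],[0,0,5.4]],[[0,0,-1],[0,0,5.4]],[[0,0,-1],[0,0,5.4]],[[0,0,-1],[0,0,5.3]]]' 100 20
python3 - <<'E'
from h import *; from plant import *
togo(read_state(),(.6512,-.1276,.26),.0181)
E
```

```text
t: 0.58
tool_pos: [0.2297, -0.5542, 0.4449]
orientation: [-3.141, -0.02, 0.0]
force: [0.5, -0.4, 0.5]
opening: 0.0927
t 0.58 turn [-0.03  0.01 -0.3 ] shift after turn cm [ 42.92 -41.89   1.76] shift now [ 42.7  -42.12   1.78] op 0.0927 F [ 0.5 -0.4  0.5]
```

```bash
python3 -m creep '[[[2.4,-2.4,0],[0,0,0]],[[2.9,-2.9,0],[0,0,0]],[[2.9,-2.9,0],[0,0,0]],[[2.9,-2.9,0],[0,0,0]],[[2.9,-2.9,0],[0,0,0]],[[2.9,-2.9,0],[0,0,0]],[[2.9,-2.9,0],[0,0,0]],[[2.9,-2.9,0],[0,0,0]],[[2.9,-2.9,0],[0,0,0]],[[2.9,-2.9,0],[0,0,0]],[[2.9,-2.9,0],[0,0,0]],[[2.9,-2.9,0],[0,0,0]]]'
python3 -m creep '[[[2.9,-2.9,0],[0,0,0]],[[2.5,-2.3,0],[0,0,0]],[[2.0,-1.6,0],[0,0,0]],[[1.0,-0.5,0],[0,0,-0.3]],[[0,0,0],[0,0,0]],[[0,0,0],[0,0,0]]]'
python3 - <<'E'
from h import *; from plant import *
togo(read_state(),(.6512,-.1276,.26),.0181)
c=read_camera("wrist"); cv2.imwrite("pics/wrist1.png",c["img"][:,:,::-1]);np.savez("w1.npz",K=c["K"],T=c["T"])
for n,P in dict(g=(.6512,-.1276,.182),b=(.6492,-.0176,.182),h=(.5533,-.0799,.202)).items(): print(n,proj(c,P))
E
```

```text
t: 1.58
tool_pos: [0.5677, -0.2035, 0.4448]
orientation: [3.141, 0.028, 0.0]
force: [0.2, 0.4, -0.0]
opening: 0.0926
t: 2.08
tool_pos: [0.6495, -0.1305, 0.4441]
orientation: [-3.141, -0.037, 0.002]
force: [0.2, 0.4, 0.8]
opening: 0.0934
t 2.08 turn [-0.    0.06  0.33] shift after turn cm [ 0.18 -0.29  1.68] shift now [ 0.18 -0.29  1.68] op 0.0934 F [0.2 0.4 0.8]
g [[318.47765321 211.60747287]]
b [[164.56903497 210.86483178]]
h [[251.09420333 344.38198908]]
```

View pics/wrist1.png

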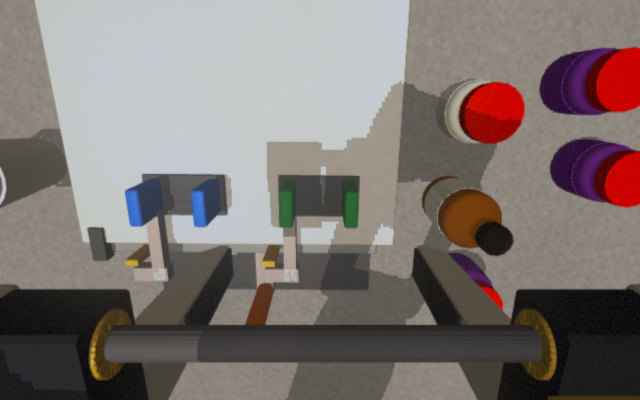

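Run:
```python
import cv2
a=cv2.imread("pics/wrist1.png")[160:300,80:380]; cv2.imwrite("pics/w1c.png",cv2.resize(cv2.convertScaleAbs(a,alpha=1.6,beta=15),None,fx=2.6,fy=2.6,interpolation=cv2.INTER_CUBIC))
```

```text
(no output)
```

View pics/w1c.png

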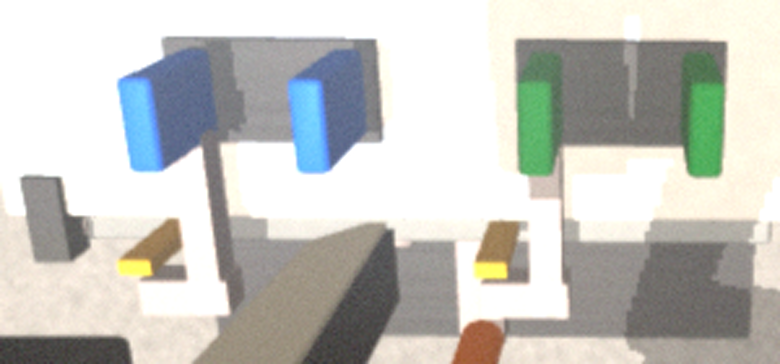

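Run:
```python
from h import *
c=np.load("w1.npz")
f=lambda u:ray(c,u,.182).round(4)
p=[f(u) for u in [(286.5,209.6),(351.5,209.6),(134.6,207.7),(198.5,208.1)]]
for q in p: print(q)
print("g",(p[0]+p[1])/2,np.linalg.norm(p[0]-p[1]),"b",(p[2]+p[3])/2,np.linalg.norm(p[2]-p[3]))
d=(p[0]+p[1]-p[2]-p[3])/2; print("yaw",np.arctan2(d[0],-d[1]),np.linalg.norm(d))
```

```text
[ 0.6522 -0.1047  0.182 ]
[ 0.6533 -0.1511  0.182 ]
[0.6511 0.0035 0.182 ]
[ 0.6518 -0.042   0.182 ]
g [ 0.65275 -0.1279   0.182  ] 0.04641303696161242 b [ 0.65145 -0.01925  0.182  ] 0.04550538429680603
yaw 0.011964454381360805 0.10865777698811992
```

Run:
```python
from h import *; from plant import *
togo(read_state(),(.652,-.136,.168),.015)
```

```text
t 2.13 turn [0.01 0.05 0.44] shift after turn cm [ 0.29  0.48 10.91] shift now [ 0.29  0.48 10.91] op 0.0924 F [-0.5  0.   0.3]
```

```bash
python3 -m creep '[[[0.15,0.24,0],[0,0,0.2]],[[0.15,0.24,1],[0,0,0.2]],[[0,0,1.7],[0,0,0]],[[0,0,2],[0,0,0]],[[0,0,2],[0,0,0]],[[0,0,1.7],[0,0,0]],[[0,0,1.2],[0,0,0]],[[0,0,0.8],[0,0,0]],[[0,0,0.5],[0,0,0]],[[0,0,0],[0,0,0]],[[0,0,0],[0,0,0]]]'
python3 - <<'E'
from h import *; from plant import *
togo(read_state(),(.652,-.136,.168),.015)
c=read_camera("wrist"); cv2.imwrite("pics/wrist2.png",c["img"][:,:,::-1])
E
```

```text
t: 3.05
tool_pos: [0.6526, -0.1358, 0.3364]
orientation: [3.141, 0.024, 0.001]
force: [-0.0, -0.4, 0.3]
opening: 0.0924
t 3.05 turn [ 0.02 -0.05  0.03] shift after turn cm [-0.06  0.01  0.11] shift now [-0.06  0.01  0.11] op 0.0924 F [-0.  -0.4  0.3]
```

View pics/wrist2.png

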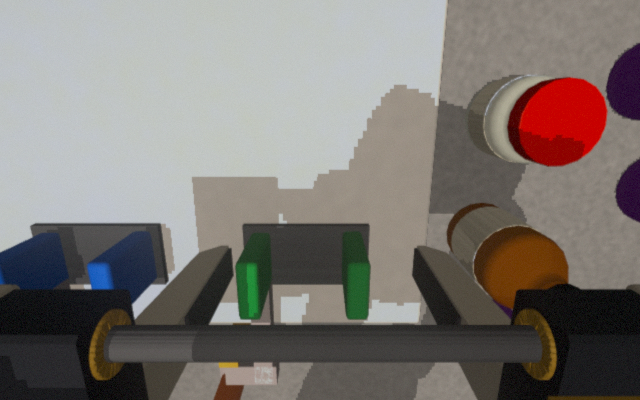

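The fingers straddle the green plates (240–368 px, at 215 and 425). I'll close now.

```bash
python3 -m creep '[[[0,0,0],[0,0,0]],[[0,0,0],[0,0,0]],[[0,0,0],[0,0,0]],[[0,0,0],[0,0,0]],[[0,0,0],[0,0,0]],[[0,0,0],[0,0,0]],[[0,0,0],[0,0,0]],[[0,0,0],[0,0,0]],[[0,0,0],[0,0,0]],[[0,0,0],[0,0,0]],[[0,0,0],[0,0,0]],[[0,0,0],[0,0,0]]]' 20 25
python3 - <<'E'
from h import *; from plant import *
togo(read_state(),(.652,-.136,.168),.015)
c=read_camera("wrist"); cv2.imwrite("pics/wrist3.png",c["img"][:,:,::-1])
E
```

```text
t: 4.1
tool_pos: [0.6526, -0.1353, 0.3363]
orientation: [-3.141, -0.025, -0.001]
force: [1.0, 4.1, 5.0]
opening: 0.0416
t 4.1 turn [-0.03 -0.05  0.06] shift after turn cm [-0.06  0.06  0.1 ] shift now [-0.06  0.06  0.1 ] op 0.0416 F [1.  4.1 5. ]
```

View pics/wrist3.png

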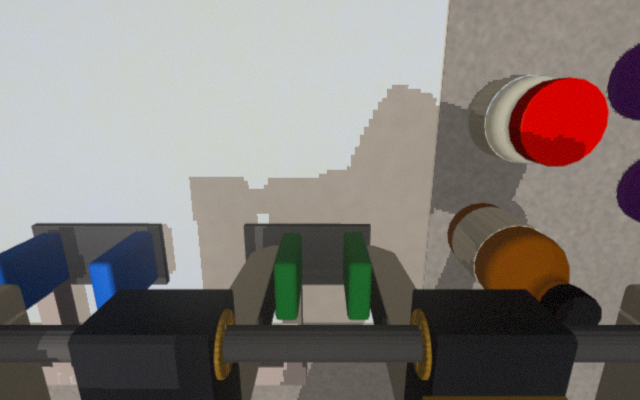

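The opening is 41.6 mm, so green is home with both plates gripped (tab at 288, post at 357). I'll hold briefly, open, lift and shift to blue.

```bash
python3 -m creep '[[[0,0,0],[0,0,0]],[[0,0,0],[0,0,0]],[[0,0,0],[0,0,0]]]' 20 25
python3 -m creep '[[[0,0,0],[0,0,0]],[[0,0,0],[0,0,0]],[[0,0,0],[0,0,0]],[[0,0,0],[0,0,0]],[[0,0,0],[0,0,0]],[[0,0,0],[0,0,0]],[[0,0,0],[0,0,0]],[[0,0,0],[0,0,0]],[[0,0,-1.5],[0,0,0]],[[0,0,-2],[0,0,0]],[[0,0,-2],[0,0,0]],[[0,0,0],[0,0,0]]]' 100 25
python3 - <<'E'
from h import *; from plant import *
togo(read_state(),(.650,-.026,.168),.015)
E
```

```text
t: 4.4
tool_pos: [0.6526, -0.1353, 0.3363]
orientation: [-3.141, -0.025, -0.001]
force: [0.1, 4.1, 6.1]
opening: 0.0417
t: 5.4
tool_pos: [0.6533, -0.1359, 0.3962]
orientation: [3.139, 0.025, 0.011]
force: [0.4, -0.3, 1.5]
opening: 0.093
t 5.4 turn [ 0.12 -0.4   0.05] shift after turn cm [ -0.17 -10.99   6.09] shift now [ -0.2  -11.     6.06] op 0.093 F [ 0.4 -0.3  1.5]
```

```bash
python3 -m creep '[[[0,-1.5,0],[0,0,0]],[[0,-2.5,0],[0,0,0]],[[0,-3,0],[0,0,0]],[[-0.1,-2.5,0],[0,0,0]],[[-0.1,-1.5,0],[0,0,0]],[[0,0,0],[0,0,0]],[[0,0,0],[0,0,0]]]'
python3 - <<'E'
from h import *; from plant import *
togo(read_state(),(.650,-.026,.168),.015)
c=read_camera("wrist"); cv2.imwrite("pics/wrist4.png",c["img"][:,:,::-1])
E
```

```text
t: 5.98
tool_pos: [0.6484, -0.0245, 0.3898]
orientation: [3.141, 0.028, -0.002]
force: [0.7, -0.9, -0.5]
opening: 0.0932
t 5.98 turn [0.01 0.07 0.16] shift after turn cm [0.16 0.15 5.45] shift now [0.16 0.15 5.45] op 0.0932 F [ 0.7 -0.9 -0.5]
```

View pics/wrist4.png

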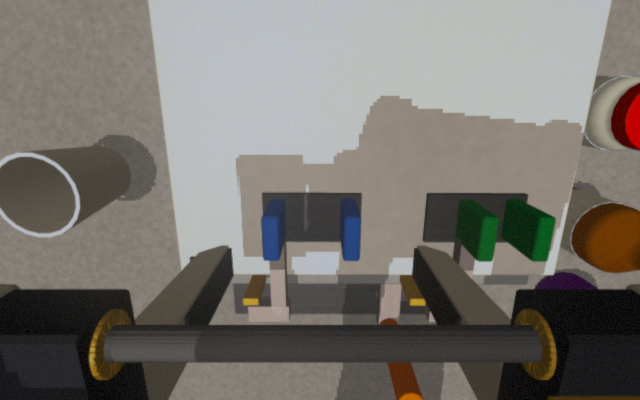

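The green catch has stayed squeezed (480 and 525) and its bolt is off the lug. The blue plates (273 and 350) lie between the fingers. I'll descend.

```bash
python3 -m creep '[[[0.1,0.15,0.5],[0,0,0.1]],[[0.05,0,1.2],[0,0,0]],[[0,0,1.5],[0,0,0]],[[0,0,1.2],[0,0,0]],[[0,0,0.7],[0,0,0]],[[0,0,0.3],[0,0,0]],[[0,0,0],[0,0,0]],[[0,0,0],[0,0,0]]]'
python3 - <<'E'
from h import *; from plant import *
togo(read_state(),(.650,-.026,.168),.015)
E
python3 -m creep '[[[0,0,0],[0,0,0]],[[0,0,0],[0,0,0]],[[0,0,0],[0,0,0]],[[0,0,0],[0,0,0]],[[0,0,0],[0,0,0]],[[0,0,0],[0,0,0]],[[0,0,0],[0,0,0]],[[0,0,0],[0,0,0]],[[0,0,0],[0,0,0]],[[0,0,0],[0,0,0]],[[0,0,0],[0,0,0]],[[0,0,0],[0,0,0]]]' 20 25
python3 -m creep '[[[0,0,0],[0,0,0]],[[0,0,0],[0,0,0]],[[0,0,0],[0,0,0]]]' 20 25
python3 - <<'E'
from h import *; from plant import *
togo(read_state(),(.650,-.026,.168),.015)
c=read_camera("wrist"); cv2.imwrite("pics/wrist5.png",c["img"][:,:,::-1])
E
```

```text
t: 6.7
tool_pos: [0.6503, -0.0273, 0.3369]
orientation: [-3.142, -0.022, -0.0]
force: [-1.0, -0.0, -0.1]
opening: 0.093
t 6.7 turn [ 0.   -0.01 -0.07] shift after turn cm [-0.03 -0.13  0.16] shift now [-0.03 -0.13  0.16] op 0.093 F [-1.  -0.  -0.1]
t: 7.7
tool_pos: [0.6504, -0.0257, 0.3376]
orientation: [-3.139, -0.024, -0.002]
force: [-0.0, 6.1, 3.3]
opening: 0.0413
t: 7.95
tool_pos: [0.6504, -0.0257, 0.3376]
orientation: [-3.139, -0.024, -0.002]
force: [-0.1, 7.2, 3.1]
opening: 0.0416
t 7.95 turn [-0.14 -0.07  0.01] shift after turn cm [-0.04  0.03  0.23] shift now [-0.04  0.03  0.23] op 0.0416 F [-0.1  7.2  3.1]
```

View pics/wrist5.png

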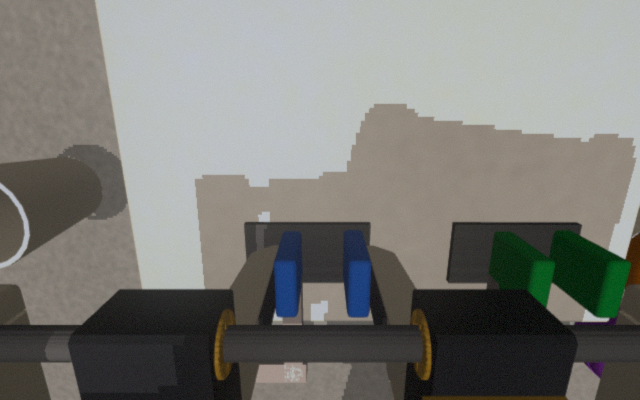

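Blue is home too (opening 41.6 mm). I'll open, lift and look for the handle.

```bash
python3 -m creep '[[[0,0,0],[0,0,0]],[[0,0,0],[0,0,0]],[[0,0,0],[0,0,0]],[[0,0,0],[0,0,0]],[[0,0,0],[0,0,0]],[[0,0,0],[0,0,0]],[[0,0,0],[0,0,0]],[[0,0,0],[0,0,0]],[[0,0,-1.5],[0,0,0]],[[0,0,-2.5],[0,0,0]],[[0,0,-3],[0,0,0]],[[0,0,-3],[0,0,0]]]' 100 25
python3 -m creep '[[[0,2,-1.5],[0,0,0]],[[0,2,-1],[0,0,0]],[[0,1,0],[0,0,0]],[[0,0,0],[0,0,0]],[[0,0,0],[0,0,0]]]'
python3 - <<'E'
from h import *; from plant import *
togo(read_state(),(.554,-.080,.180),.015)
for n in("wrist","scene","side"):
    c=read_camera(n); cv2.imwrite(f"pics/{n}6.png",c["img"][:,:,::-1]);np.savez(n+"6.npz",K=c["K"],T=c["T"]); print(n,proj(c,(.554,-.080,.202)))
a=cv2.imread("pics/scene6.png")[130:250,240:400]; b=cv2.imread("pics/side6.png")[125:245,270:430]
cv2.imwrite("pics/c6.png",cv2.resize(np.vstack([a,b]),None,fx=2.5,fy=2.5,interpolation=cv2.INTER_CUBIC))
E
```

```text
t: 9.0
tool_pos: [0.6499, -0.0271, 0.4371]
orientation: [-3.141, -0.022, 0.003]
force: [0.9, -0.1, 0.4]
opening: 0.0928
t: 9.42
tool_pos: [0.6508, -0.0773, 0.4602]
orientation: [-3.141, -0.02, 0.003]
force: [0.0, 1.0, -0.8]
opening: 0.0934
t 9.42 turn [-0.05  0.1  -0.12] shift after turn cm [-9.68  0.12 11.29] shift now [-9.66  0.15 11.31] op 0.0934 F [ 0.   1.  -0.8]
wrist [[324.5825127 332.3799615]]
scene [[329.36394463 158.17832895]]
side [[356.96303698 178.79275965]]
```

View pics/wrist6.png

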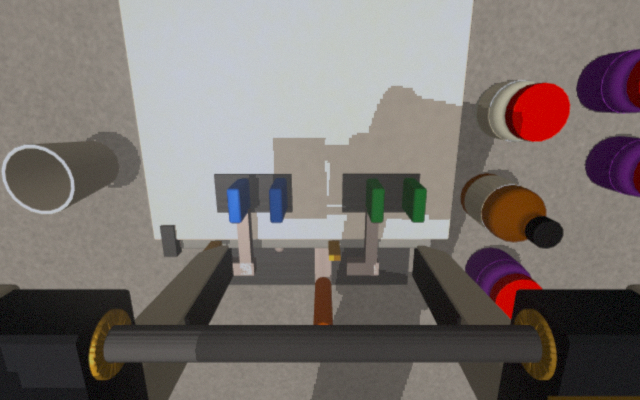

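View pics/c6.png

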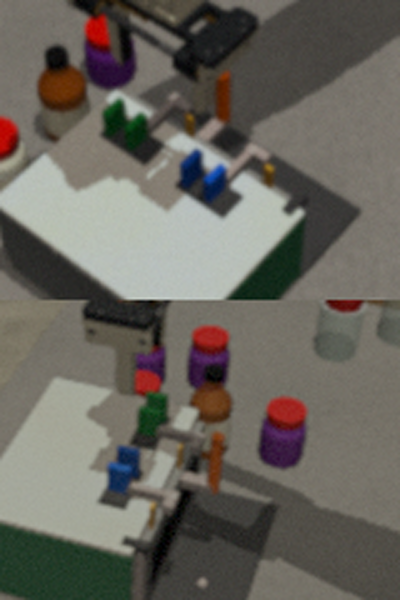

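```bash
python3 - <<'E'
from h import *
c=np.load("wrist6.npz")
for u in [(363,274),(350,274),(243,274),(254,274),(334,258)]: print(u,ray(c,u,.16).round(3))
E
python3 -m creep '[[[-1.5,0,0],[0,0,0]],[[-2.5,0,0],[0,0,0]],[[-2.5,0,0],[0,0,0]],[[-2,0.1,0],[0,0,0]],[[-1.2,0,0],[0,0,0]],[[0,0,0],[0,0,0]],[[0,0,0],[0,0,0]]]' 55 25
python3 - <<'E'
from h import *; from plant import *
togo(read_state(),(.554,-.080,.180),.015)
E
```

```text
(363, 274) [ 0.583 -0.113  0.16 ]
(350, 274) [ 0.583 -0.102  0.16 ]
(243, 274) [ 0.582 -0.008  0.16 ]
(254, 274) [ 0.582 -0.018  0.16 ]
(334, 258) [ 0.598 -0.088  0.16 ]
t: 10.15
tool_pos: [0.5538, -0.0788, 0.4615]
orientation: [-3.141, -0.023, -0.0]
force: [0.2, 0.1, 0.6]
opening: 0.0525
t 10.15 turn [-0.01 -0.01 -0.02] shift after turn cm [ 0.02  0.12 11.42] shift now [ 0.02  0.12 11.42] op 0.0525 F [0.2 0.1 0.6]
```

```bash
python3 -m creep '[[[0,0.12,1],[0,0,0]],[[0,0,1.8],[0,0,0]],[[0,0,2.2],[0,0,0]],[[0,0,2.2],[0,0,0]],[[0,0,1.8],[0,0,0]],[[0,0,1.2],[0,0,0]],[[0,0,0.8],[0,0,0]],[[0,0,0.4],[0,0,0]],[[0,0,0],[0,0,0]],[[0,0,0],[0,0,0]]]'
python3 - <<'E'
from h import *; from plant import *
togo(read_state(),(.554,-.080,.180),.015)
c=read_camera("side"); a=c["img"][110:260,270:430,::-1]; cv2.imwrite("pics/s7.png",cv2.resize(a,None,fx=4,fy=4,interpolation=cv2.INTER_CUBIC))
c=read_camera("wrist"); cv2.imwrite("pics/w7.png",c["img"][:,:,::-1])
E
```

```text
t: 10.98
tool_pos: [0.5544, -0.0807, 0.3485]
orientation: [3.141, 0.022, 0.002]
force: [0.9, 0.6, 0.5]
opening: 0.0509
t 10.98 turn [ 0.01 -0.06 -0.05] shift after turn cm [-0.03 -0.07  0.12] shift now [-0.03 -0.07  0.12] op 0.0509 F [0.9 0.6 0.5]
```

View pics/s7.png

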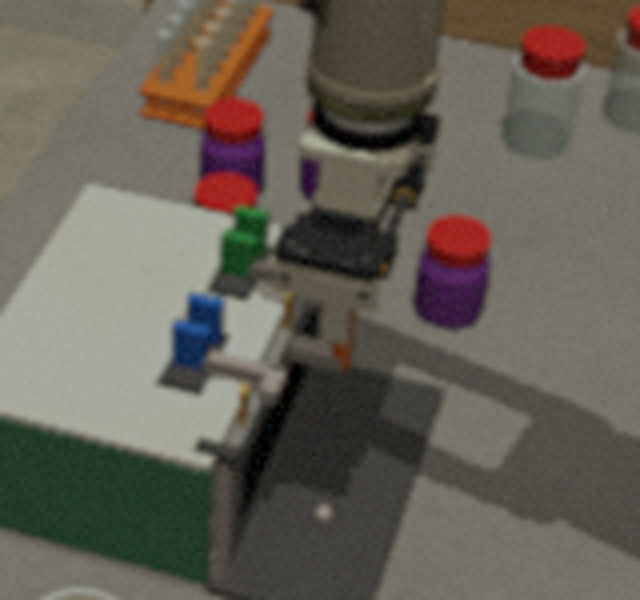

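View pics/w7.png

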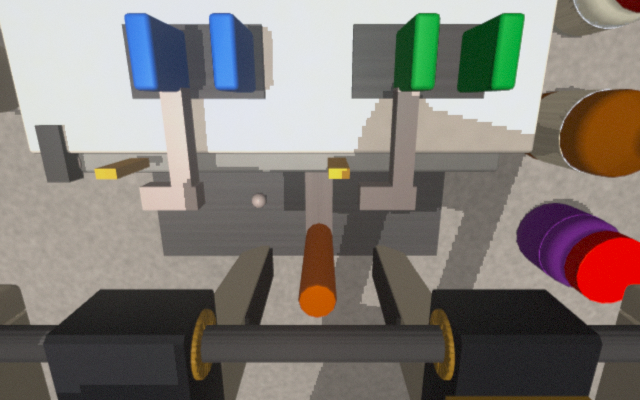

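```bash
python3 - <<'E'
from h import *; from plant import *
c=read_camera("wrist"); print(ray(c,(317,300),.202))
E
python3 -m creep '[[[0,0,0],[0,0,0]],[[0,0,0],[0,0,0]],[[0,0,0],[0,0,0]],[[0,0,0],[0,0,0]],[[0,0,0],[0,0,0]],[[0,0,0],[0,0,0]],[[0,0,0],[0,0,0]],[[0,0,0],[0,0,0]]]' 0 50
python3 - <<'E'
from h import *; from plant import *
togo(read_state(),(.554,-.080,.180),.015)
# waypoints: grip in world from measured hold; hinge from model, deltas in tool axes
yaw=.015; r0=np.array([-.046,-.14])
c,s=np.cos(yaw),np.sin(yaw)
prev=r0
for th in np.arange(.1,1.41,.1):
    r=np.array([r0[0]*np.cos(th)+r0[1]*np.sin(th),-r0[0]*np.sin(th)+r0[1]*np.cos(th)])
    d=(r-prev)*100; prev=r
    print(round(th,2),"tool dx,dy cm",d[0].round(2),(-d[1]).round(2))
E
```

```text
[ 0.55601261 -0.07857854  0.202     ]
t: 11.8
tool_pos: [0.5541, -0.0793, 0.3477]
orientation: [-3.139, -0.024, -0.001]
force: [1.3, 8.7, 0.6]
opening: 0.0156
t 11.8 turn [-0.17 -0.02  0.  ] shift after turn cm [-0.01  0.07  0.04] shift now [-0.01  0.07  0.04] op 0.0156 F [1.3 8.7 0.6]
0.1 tool dx,dy cm -1.37 -0.53
0.2 tool dx,dy cm -1.31 -0.66
0.3 tool dx,dy cm -1.24 -0.79
0.4 tool dx,dy cm -1.16 -0.91
0.5 tool dx,dy cm -1.06 -1.02
0.6 tool dx,dy cm -0.95 -1.12
0.7 tool dx,dy cm -0.84 -1.21
0.8 tool dx,dy cm -0.71 -1.29
0.9 tool dx,dy cm -0.58 -1.35
1.0 tool dx,dy cm -0.44 -1.41
1.1 tool dx,dy cm -0.3 -1.44
1.2 tool dx,dy cm -0.15 -1.47
1.3 tool dx,dy cm -0.0 -1.47
1.4 tool dx,dy cm 0.14 -1.47
```

The handle is gripped (opening 15.6 mm). I'll swing along the arc without turning the tool, starting to 0.3 rad.

```bash
python3 -m creep '[[[-0.69,-0.25,0],[0,0,0]],[[-0.68,-0.28,0],[0,0,0]],[[-0.66,-0.31,0],[0,0,0]],[[-0.65,-0.35,0],[0,0,0]],[[-0.63,-0.38,0],[0,0,0]],[[-0.61,-0.41,0],[0,0,0]],[[0,0,0],[0,0,0]]]'
python3 - <<'E'
from h import *; from plant import *
s=read_state(); togo(s,(.554,-.080,.180),.015)
h=np.array([.5975,.0605]); yaw=.015
v=R.from_euler('z',-yaw).apply(np.r_[s["tool_pos"][:2]-h,0])[:2]
print("r",np.linalg.norm(v),"theta",-(np.arctan2(v[1],v[0])-np.arctan2(-.14,-.046)))
c=read_camera("wrist"); cv2.imwrite("pics/w8.png",c["img"][:,:,::-1])
E
```

```text
t: 12.38
tool_pos: [0.5141, -0.0609, 0.3476]
orientation: [-3.141, -0.023, -0.001]
force: [3.6, 0.7, -4.1]
opening: 0.0155
t 12.38 turn [-0.01 -0.03 -0.04] shift after turn cm [3.96 1.97 0.03] shift now [3.96 1.97 0.03] op 0.0155 F [ 3.6  0.7 -4.1]
r 0.1472898753859435 theta 0.2995221346381569
```

View pics/w8.png

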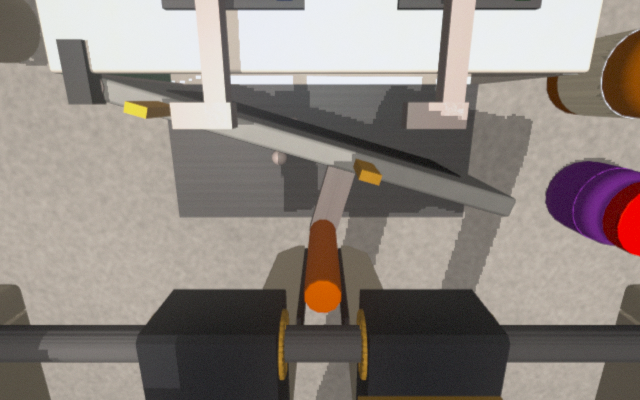

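Gate follows at 0.30 rad on a true arc (r 147 mm), low force. Continuing through the detent.

```bash
python3 -m creep '[[[-0.59,-0.44,0],[0,0,0]],[[-0.57,-0.47,0],[0,0,0]],[[-0.54,-0.5,0],[0,0,0]],[[-0.52,-0.52,0],[0,0,0]],[[-0.49,-0.55,0],[0,0,0]],[[-0.46,-0.57,0],[0,0,0]],[[-0.43,-0.6,0],[0,0,0]],[[-0.41,-0.61,0],[0,0,0]],[[-0.37,-0.63,0],[0,0,0]],[[-0.34,-0.66,0],[0,0,0]],[[0,0,0],[0,0,0]]]'
python3 - <<'E'
from h import *; from plant import *
s=read_state()
h=np.array([.5975,.0605]); yaw=.015
v=R.from_euler('z',-yaw).apply(np.r_[s["tool_pos"][:2]-h,0])[:2]
print("r",np.linalg.norm(v),"theta",-(np.arctan2(v[1],v[0])-np.arctan2(-.14,-.046)))
E
```

```text
t: 13.35
tool_pos: [0.4642, -0.0078, 0.3475]
orientation: [3.137, 0.02, -0.012]
force: [-16.7, -14.9, 8.9]
opening: 0.0148
r 0.14982195133245452 theta 0.794906795507212
```

```bash
python3 -m creep '[[[0,0,0],[0,0,0]]]'
python3 - <<'E'
from h import *; from plant import *
c=read_camera("wrist"); cv2.imwrite("pics/w9.png",c["img"][:,:,::-1])
c=read_camera("scene"); a=c["img"][110:290,230:420,::-1]; cv2.imwrite("pics/s9.png",cv2.resize(a,None,fx=3.2,fy=3.2,interpolation=cv2.INTER_CUBIC))
E
```

```text
t: 13.43
tool_pos: [0.4644, -0.0082, 0.3476]
orientation: [3.137, 0.02, -0.012]
force: [-17.3, -15.1, 10.0]
opening: 0.0151
```

View pics/w9.png

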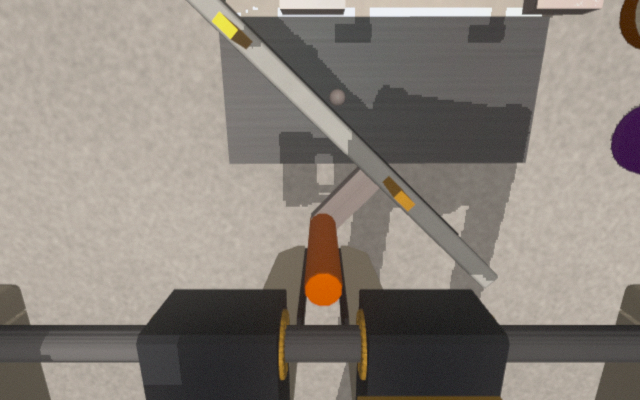

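View pics/s9.png

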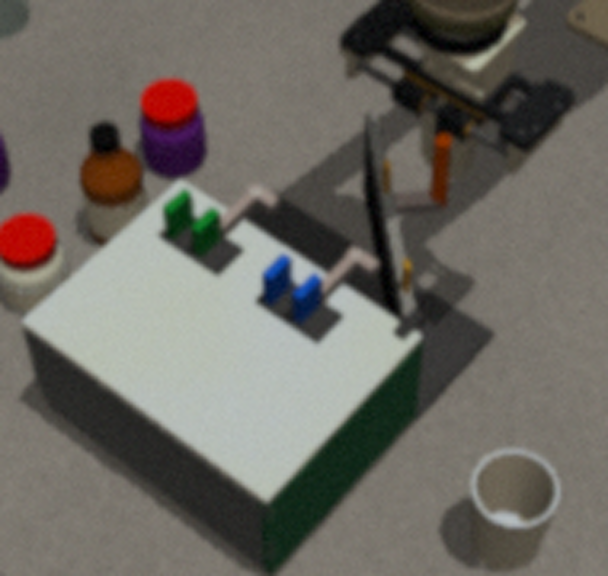

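```bash
cat >> h.py <<'E'
def gate(s):
    Rt=R.from_rotvec(s["orientation"]); g=np.array(s["tool_pos"])+Rt.apply([0,0,.1673])
    v=R.from_euler('z',-.015).apply(np.r_[g[:2]-[.5975,.0605],0])[:2]
    th=-(np.arctan2(v[1],v[0])-np.arctan2(-.14,-.046))
    F=R.from_euler('z',-.015).apply(s["force"]); er=v/np.linalg.norm(v); et=np.array([er[1],-er[0]])
    print("t",s["t"],"grip",g.round(4),"r",np.linalg.norm(v).round(4),"th",th.round(3),"Frad",(F[:2]@er).round(1),"Ftan(open+)",(F[:2]@et).round(1),"op",s["opening"],"dq",np.abs(s["dq"]).max().round(3))
    r0=np.array([-.046,-.14]); f=lambda t:np.array([r0[0]*np.cos(t)+r0[1]*np.sin(t),-r0[0]*np.sin(t)+r0[1]*np.cos(t)])
    print("tilt fix turn",np.degrees((Rt.inv()*R.from_euler('z',.015)*R.from_euler('x',np.pi)).as_rotvec()).round(2))
    return th
E
python3 - <<'E'
from h import *; from plant import *
s=read_state();gate(s);print(s["force"],s["wrist_torque"])
E
```

```text
t 13.5333 grip [ 0.4632 -0.0093  0.1802] r 0.1513 th 0.789 Frad 22.2 Ftan(open+) -5.3 op 0.014963081958528895 dq 0.003
tilt fix turn [ 0.28  0.43 -0.14]
[-17.30605438 -14.94665363   8.79049875] [-2.43803456  2.88696199 -0.48468507]
```

Gate is at ~0.79 rad, but there is a 22 N outward pull, because my arc is a few mm too tight. I'll widen it and go on.

```bash
python3 -m creep '[[[-0.43,-0.6,0],[0,0,0]],[[-0.38,-0.65,0],[0,0,0]],[[-0.3,-0.69,0],[0,0,0]],[[-0.25,-0.71,0],[0,0,0]],[[-0.2,-0.72,0],[0,0,0]],[[0,0,0],[0,0,0]]]'
python3 - <<'E'
from h import *; from plant import *
gate(read_state())
E
```

```text
t: 14.03
tool_pos: [0.4483, 0.0267, 0.3475]
orientation: [3.139, 0.022, -0.011]
force: [-16.9, -7.7, 9.4]
opening: 0.0141
t 14.0333 grip [0.4471 0.0263 0.1802] r 0.1542 th 1.045 Frad 18.2 Ftan(open+) -3.7 op 0.014145736328025496 dq 0.025
tilt fix turn [ 0.14  0.41 -0.07]
```

Run:
```python
from h import *; from plant import *
c=read_camera("wrist"); cv2.imwrite("pics/w10.png",c["img"][:,:,::-1]); print(c["T"][:3,3]-read_state()["tool_pos"])
np.savez("w10.npz",K=c["K"],T=c["T"])
a=cv2.imread("pics/w8.png")[200:320,240:400];b=cv2.imread("pics/w10.png")[200:320,240:400]
cv2.imwrite("pics/w10c.png",cv2.resize(np.vstack([a,b]),None,fx=2.5,fy=2.5,interpolation=cv2.INTER_CUBIC))
```

```text
[ 0.07883084  0.00144486 -0.02175635]
```

View pics/w10.png

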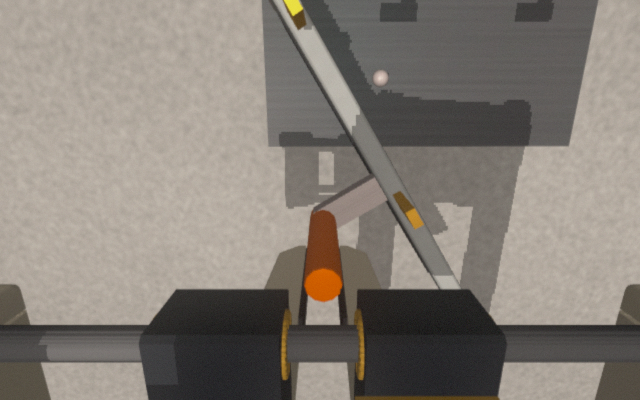

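View pics/w10c.png

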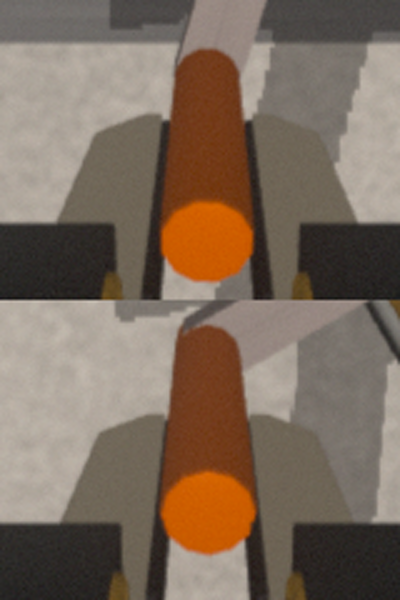

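The post has slid about 7 mm toward the pads' inner edge (its top centre is at row 285, against 297 before). My arc was actually too wide, and the outward force was the pads squeezing the post out. I'll ease the grip and push the gripper back over the post.

```bash
python3 -m creep '[[[0.2,-0.05,0],[0,0,0]],[[0.25,-0.06,0],[0,0,0]],[[0.25,-0.06,0],[0,0,0]],[[0,0,0],[0,0,0]]]' 0 8
python3 - <<'E'
from h import *; from plant import *
s=read_state();gate(s)
c=read_camera("wrist"); cv2.imwrite("pics/w11.png",c["img"][:,:,::-1])
b=cv2.imread("pics/w11.png")[100:340,160:480]
cv2.imwrite("pics/w11c.png",cv2.resize(b,None,fx=2,fy=2,interpolation=cv2.INTER_CUBIC))
h=c["img"][200:340,270:370].astype(int); m=(h[...,0]>200)&(h[...,1]<140)&(h[...,2]<60); y,x=np.nonzero(m); print("top centre",x.mean()+270,y.mean()+200,ray(c,(x.mean()+270,y.mean()+200),.202),s["q"])
E
```

```text
t: 14.42
tool_pos: [0.456, 0.0282, 0.3469]
orientation: [3.14, 0.022, -0.01]
force: [-10.1, -6.0, 3.1]
opening: 0.0159
t 14.4167 grip [0.455  0.0279 0.1796] r 0.1462 th 1.043 Frad 11.1 Ftan(open+) -3.6 op 0.015852744420688514 dq 0.005
tilt fix turn [ 0.09  0.36 -0.07]
top centre 322.71031746031747 302.92195767195767 [0.45646837 0.02793267 0.202     ] [-0.049769   -0.22929305  1.94208907 -0.00197492  1.43493949  1.50746656]
```

View pics/w11c.png

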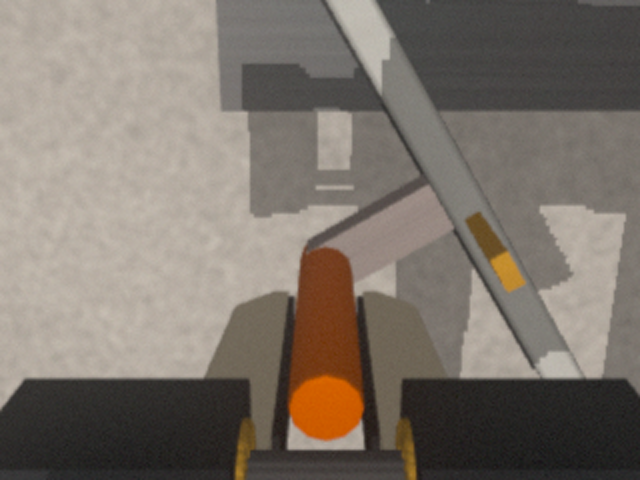

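Post is centred again (row 303). Going on with the tool turning together with the gate, so that the post doesn't roll in the pads.

```bash
python3 -m creep '[[[0,0,0],[0,0,0]],[[0,0,0],[0,0,0]],[[-0.14,-0.75,0],[0,0,3]],[[-0.14,-0.75,0],[0,0,3]],[[-0.14,-0.75,0],[0,0,3]],[[0,0,0],[0,0,0]]]' 0 30
python3 - <<'E'
from h import *; from plant import *
s=read_state();gate(s)
c=read_camera("wrist"); cv2.imwrite("pics/w12.png",c["img"][:,:,::-1])
h=c["img"][200:340,270:370].astype(int); m=(h[...,0]>200)&(h[...,1]<140)&(h[...,2]<60); y,x=np.nonzero(m); print("top centre",x.mean()+270,y.mean()+200,s["q"][5])
E
```

```text
t: 14.97
tool_pos: [0.4524, 0.0518, 0.3469]
orientation: [3.132, -0.229, -0.01]
force: [-11.1, -4.8, 3.0]
opening: 0.0156
t 14.9667 grip [0.4514 0.0517 0.1796] r 0.1464 th 1.208 Frad 11.3 Ftan(open+) -4.1 op 0.015585820451887323 dq 0.104
tilt fix turn [ 0.06  0.35 -9.22]
top centre 322.6586402266289 302.3186968838527 1.71850387369002
```

```bash
python3 -m creep '[[[-0.14,-0.75,0],[0,0,3]],[[-0.14,-0.75,0],[0,0,3]],[[-0.14,-0.75,0],[0,0,3]],[[0,0,0],[0,0,0]],[[0,0,0],[0,0,0]],[[0,0,0],[0,0,0]],[[0,0,0],[0,0,0]],[[0,0,0],[0,0,0]]]' 0 30
python3 - <<'E'
from h import *; from plant import *
s=read_state();gate(s)
c=read_camera("wrist"); cv2.imwrite("pics/w13.png",c["img"][:,:,::-1])
h=c["img"][200:340,270:370].astype(int); m=(h[...,0]>200)&(h[...,1]<140)&(h[...,2]<60); y,x=np.nonzero(m); print("top centre",x.mean()+270,y.mean()+200,s["q"][5])
c=read_camera("scene"); a=c["img"][90:290,210:430,::-1]; cv2.imwrite("pics/s13.png",cv2.resize(a,None,fx=3,fy=3,interpolation=cv2.INTER_CUBIC))
E
```

```text
t: 15.68
tool_pos: [0.4526, 0.0741, 0.3469]
orientation: [3.105, -0.469, -0.01]
force: [-12.1, -2.2, 4.3]
opening: 0.0156
t 15.6833 grip [0.4515 0.074  0.1796] r 0.1467 th -4.922 Frad 11.9 Ftan(open+) -3.3 op 0.015578158734156673 dq 0.002
tilt fix turn [  0.09   0.38 -18.03]
top centre 322.96610169491527 297.69209039548025 1.9211763626500573
```

View pics/w13.png

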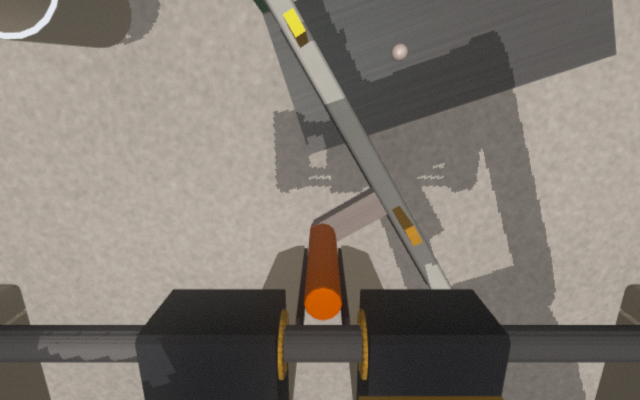

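View pics/s13.png

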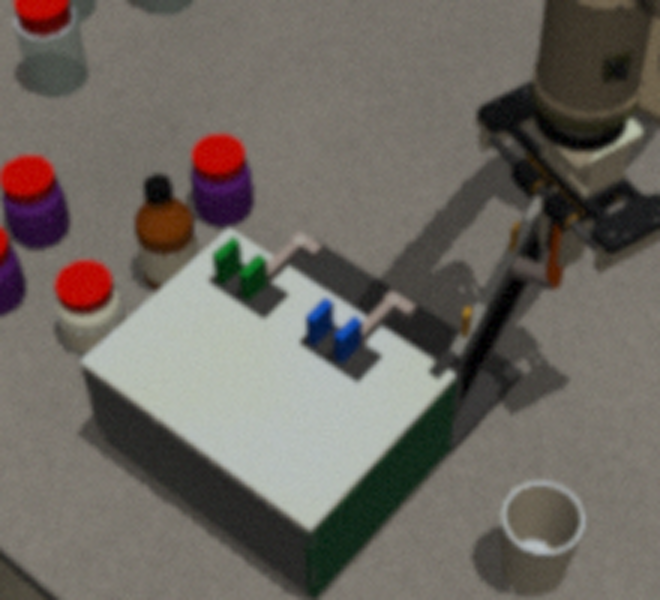

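```bash
python3 -m creep '[[[0,0,0],[0,0,0]],[[0,0,0],[0,0,0]],[[0,0,0],[0,0,0]],[[0,0,0],[0,0,0]]]' 0 30
python3 - <<'E'
from h import *; from plant import *
s=read_state();gate(s)
c=read_camera("wrist")
a=ray(c,(304,45),.132);b=ray(c,(425,270),.132)   # right edge of top strip
d=b-a; print(a,b,"gate angle", np.arctan2(-d[0],-d[1])+.015)
E
```

```text
t: 16.12
tool_pos: [0.4526, 0.0741, 0.3469]
orientation: [3.105, -0.469, -0.01]
force: [-12.4, -2.9, 4.4]
opening: 0.0158
t 16.1167 grip [0.4515 0.074  0.1796] r 0.1467 th -4.923 Frad 12.1 Ftan(open+) -4.0 op 0.015796157527828602 dq 0.001
tilt fix turn [  0.09   0.38 -18.04]
[0.55425304 0.05143677 0.132     ] [0.41347426 0.02024149 0.132     ] gate angle 1.3677291791810569
```

Both measures agree (1.36 and 1.37 rad). The pose is steady and the grip holds, so I'm handing in.

```bash
python3 -c "
from plant import *
print(close_job())"
```

```text
the job is handed in; nothing more can be done
None
```

I pinched the green catch home, then the blue one, and swung the gate past its detent. I handed the job in at about 16 s with the gripper still closed on the orange handle at 30 N. No verdict was reported.

**Catches:** the fingers closed to 41.6 mm on each one, against 42 mm when fully squeezed. In the last scene picture both still look squeezed.

**Gate:** the last checks put it about 78 degrees open. The arm pose gave 1.36 rad and the wrist picture 1.37 rad. The arm was still, and the fingers were 15.8 mm apart on the 16 mm post.

**Bottle, jar and beaker:** they stand upright and look unmoved in the last scene picture. I judged this by eye and did not re-measure their positions.

**What went wrong:** around 0.8–1.0 rad the post slid about 7 mm towards the edge of the finger pads. I had at first misread the sideways force and widened the arc, which made it worse. The wrist picture showed the slip, so I eased the grip, re-centred the fingers on the post, and finished with the tool turning along with the gate. A steady outward force of about 12 N remained to the end, and I did not find its cause.

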